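# Peel a specimen tray off the stuck stack and show it to the code reader

### The job

The grey specimen trays in the metal dock cling together. Grip the top tray by the upright tab at its corner and peel it off by raising that corner first, while the far corner still rests on the stack, so that the trays below stay in the dock. Then hold the tray level and still over the window of the bench code reader, centred and a hand's width (about 8 cm) clear above it, leave the other things on the bench alone, and finish while holding it there.

Things in the scene. Friction and masses are not known exactly. Their poses are not given: they have to be found in the camera images.
- tray: the top tray, loose: grey formed plastic, about 0.12 kg, flange 150 (its x) by 110 (its y) mm, open well 126 x 86 mm with sloping walls, 25 mm from the floor's underside (origin, at its centre; z up) to the flange's top. Four stacking lugs under its corners stand on the flange of the tray below, feet at x = +-66, y = +-46, z = 13 mm. Its floor dips 13 mm into the tray below, over 2 mm play
- tray_tab (a point): middle of the upright grip tab, the only tab on the stack: at (-64, -46, 38) mm in the tray's frame, same axes. A plate 10 mm thick, 28 wide, 26 high (tray z 25 to 51) that stands on the flange across the corner's diagonal: its thin direction is (0.82, 0.57, 0) in the tray's frame, towards the far corner. Raising this corner takes about 2 N; fingers need not go below the flange
- tray_far (a point): middle of the foot of the lug (12 mm square) at the far corner, (66, 46, 13) mm in the tray's frame. The tray pivots on this foot's outer edge while peeled: about 8 mm further out along the diagonal. Each lug is pinched by two small sprung nubs on the tray below and drags (about 0.9 N; this one 1.3, the tab's 0.2) until raised 7 mm. Tilted 0.2 rad at the tab (30 mm up), only this lug still holds
- stack: the rest of the stack, loose: three such trays without tabs, acting as one body of about 0.37 kg, 49 mm high. Origin: centre of the underside of the lowest floor, 6 mm above the bench; x, y along the 150, 110 mm sides. The top tray starts 36 mm above it, same yaw: flange's top 67 mm, tab's top 93 mm above the bench. If the top tray is lifted level all lugs drag at once and this comes up too
- dock: fixed metal dock plate 180 x 140 mm, 6 mm thick, with low stops up to 20 mm high round and under the stack. Origin: centre of its underside, on the bench; stack and dock share centre and yaw
- reader: fixed black bench code reader that looks straight up, 130 x 130 x 43 mm. Origin: centre of its underside on the bench
- window (a point): centre of the reader's square glass window (68 mm), at its top face, 43 mm above the bench
- tube_rack: bystander: white rack of red-capped tubes, 100 x 205 mm, 106 mm high, loose; origin: centre of its underside
- tip_box: bystander: blue box of pipette tips, 120 x 85 mm, 56 mm high, loose; origin: centre of its underside
- microtube_rack: bystander: low black rack of small tubes, 130 x 55 mm, 39 mm high, loose, between dock and reader; origin: centre of its underside
- marker: bystander: marker pen lying on the bench, 130 mm long, 15 mm high, loose; origin: about the middle of its underside
- reagent_jar: bystander: amber jar, 52 mm across, 75 mm high, loose; origin: centre of its underside
- wash_bottle: bystander: white bottle, 60 mm across, 150 mm high, loose; origin: centre of its underside

How it is judged:
On the way, in this order (a step that is already met when the one before it is completed fails the run):
1. the tab's corner of the top tray is raised by more than 15 mm while its far corner still rests on the stack (risen less than 6 mm) (z of tray_tab in the frame of stack above 0.089 m and z of tray_far in the frame of stack below 0.055 m and contact force between tray and the fingers above 0.3 N), for 0.1 s.
2. the top tray is off the stack, held in the fingers, the trays below still in the dock (z of tray in the frame of stack above 0.08 m and contact force between tray and stack below 0.05 N and contact force between tray and the fingers above 0.3 N and distance of stack from where it was at the start of the episode below 0.012 m), for 0.2 s.
At the end, for the whole second after the job is handed in: The top tray is held in the fingers, touching neither stack nor reader, still (under 3 cm/s), level within 0.2 rad, its centre within 35 mm sideways of the window's centre and its underside 45 to 140 mm above it; the trays below stand in the dock, moved less than 12 mm, tilted less than 0.05 rad (horizontal distance between tray and window below 0.035 m and z of tray in the frame of window between 0.045 and 0.14 m and angle between tray's own z axis and vertical below 0.2 rad and linear speed of tray below 0.03 m/s and contact force between tray and the fingers above 0.3 N and contact force between tray and reader below 0.05 N and contact force between tray and stack below 0.05 N and distance of stack from where it was at the start of the episode below 0.012 m and angle between stack's own z axis and vertical below 0.05 rad); the arm keeps its last pose, push and grip.
It fails at once if the trays below are lifted or tipped out of the dock (distance of stack from where it was at the start of the episode above 0.02 m or angle between stack's own z axis and vertical above 0.2 rad).
It fails at once if the reader is struck or pressed (contact force between any of tray, the arm, the fingers and reader above 5 N).
It fails at once if a bystander is disturbed (distance of any of tube_rack, tip_box, microtube_rack, marker, reagent_jar, wash_bottle from where it was at the start of the episode above 0.03 m).
It also fails if it takes over 38 s, if anything falls off the work surface, if the arm or the gripper's body presses on something with over 40 N, if the wrist force passes 120 N, or if a joint passes its speed limit or range.

### The arm

A 6-joint arm with a two-finger parallel gripper is mounted at the origin on the work surface. World frame = base frame: x ahead of the robot, y to its left, z up, the work surface at z = 0. Lengths are in m, angles in rad, forces in N, time in s.
With the tool pointing down it reaches from about 0.325 to 1 m from the base axis. Payload 5.1 kg.
Tool frame: the origin (TCP) lies at the very end of the fingers, on their centre line; the grasp point (between the pads) lies 19 mm behind it (r.grip_depth is the distance from the TCP to the grasp point, in m); z points along the fingers, y is the line along which they close (so a half turn about z gives the same grasp; the last joint's range is limited). The gripper opens to 85 mm and grips with 20 to 120 N. Pads are 22 mm wide; open, the fingers measure 114 mm over their backs; the gripper's body (76 mm by 85 mm) begins 54 mm behind the grasp point. The pads swing forward as they close: fully open they stand 13 mm farther back than shut.
Start: joints at [-1.309, 0.124, 1.65, -0, 1.367, -0.083], TCP at [0.22, -0.612, 0.205] pointing down, gripper open.
Joint ranges: [-2.61, 2.61], [-1.02, 2.33], [0.03, 2.71], [-1.35, 4.49], [0.32, 2.68], [-2.91, 2.91]. Speed limits (rad/s): [2.57, 2.57, 3.14, 3.14, 3.14, 3.14].

### API

Orientations are given as a rotation vector (axis times angle).
In Python, from cell import r gives the robot as it stands. The module is installed in compiled form; this text tells all that it offers.
- The arm moves only by the tool carry_out, never from a script. Its arguments are lists of equal length, an entry for each row: "translation": the shift along the world's x, y, z each as a share of 0.02 m, from -1 to 1, a list of three; "delta_rot": the turn, a rotation vector about the world's x, y, z each as a share of 0.15 rad, from -1 to 1, a list of three; "gripper": the opening, from 0 (shut) to 1 (fully open). A call has exactly 8 rows; each row shifts and turns the commanded pose from where the row before left it; what a row does not reach is not made up. A row lasts 1/10 s, in which the tool goes at most 50 mm and 8.59 degrees, less where a joint would pass 70% of its speed; a pose out of reach is approached as far as the arm can. A call with a number of a shift or a turn outside -1 to 1 is refused whole. A call with a gripper value outside its range is refused whole. The fingers move at their own pace and stop on an object; the grip force is fixed at half the most. Time passes only in rows, so rows that do not move let the fingers close, or fill a call up. It gives the time, the measured TCP pose, the force, the opening and the grip force at its end, in the units of the state.
- r.sense(): the state, without advancing time (a new reading comes with each control period).
- r.snapshot(name): name is "scene" or "side" or "wrist"; returns the picture (400x640x3 uint8, red, green, blue); there is no depth.
- r.calibration(name): a dict with "fx", "fy", "cx", "cy" (pixels), "k1" (the pictures are not rectified: a ray, as slopes to the right and down, at radius r is drawn at 1 + k1 r^2 times it, then the intrinsics apply), "R" (3x3) and "t" (3): a world point X has camera coordinates R X + t; the wrist camera has in their place "mount" (4x4, takes a point from camera to tool coordinates, whose origin is the TCP and whose axes are the flange's). Camera axes: x right, y down, z forward; pixel columns grow to the right and rows downward; lengths in m; the calibration is good to about 2 mm. A picture is of the moment at which its call begins: read the wrist's pose just before it. calibration takes no time and is no camera call.
- r.job_done(): hands the job in; it is judged then, once.
The state is a dict: "time_s": time; "joints": joint angles; "qd": joint speeds; "joint_torque": joint torques, N m; "eef_pos": TCP position; "orientation": TCP orientation; "wrist_force": force on the tool from outside, world axes, zero at the start; "moment": the same for the moment, N m; "finger_gap": opening from 0.0 (shut) to 1.0 (fully open); "finger_force": force on a finger pad.
Only numpy, scipy, OpenCV 4.12 (cv2) and the standard library are available. Lean on these libraries where they do the work, as an engineer would, in place of code of your own. Each camera call takes 0.05 s, during which the arm holds its last target. There are 200 camera calls.

## Working session

There is one attempt and no reset: what is moved stays moved. The work goes in short steps, Python scripts to look and compute and a tool call to move; the robot and the scene stay as the last step left them, time stands still between calls to the robot, and variables do not carry over. Pictures are saved under pics/ and viewed, at most 10 in all, crops included, and the job is handed in when it is done.

Besides the shell and the picture viewer there is one more tool, called after "Call:" as name(argument=value, ...), one argument or row to a line, values as JSON. carry_out: Moves the arm, as the interface text tells. Shift numbers are shares of 0.02 m and turn numbers shares of 0.15 rad, none past 1 either way. Its arguments: {"type":"object","properties":{"translation":{"type":"array"},"delta_rot":{"type":"array"},"gripper":{"type":"array"}},"required":["translation","delta_rot","gripper"]}

```bash
mkdir -p pics; python3 - <<'E'
from cell import r
import cv2
s=r.sense();print(s)
for n in("scene","side","wrist"):
    cv2.imwrite(f"pics/{n}0.png",cv2.cvtColor(r.snapshot(n),cv2.COLOR_RGB2BGR)); print(n,r.calibration(n))
E
```

```text
{'time_s': 0.0, 'joints': array([-1.30860857e+00,  1.24526052e-01,  1.65168508e+00,  2.20071403e-05,
        1.36751146e+00, -8.25802745e-02]), 'qd': array([ 0.00067967, -0.00186128, -0.00132071,  0.0008097 ,  0.00123431,
       -0.00070501]), 'joint_torque': array([ 2.21764334e-03, -4.23608315e+01, -3.65448296e+01, -7.70082715e-05,
        6.80911937e-03,  7.21571837e-06]), 'eef_pos': array([ 0.21950136, -0.61109957,  0.20353298]), 'orientation': array([-3.09293932e+00, -5.38511032e-01,  2.66160833e-04]), 'wrist_force': array([-0.68140758,  0.53863697,  0.11768416]), 'moment': array([0.03677715, 0.0068547 , 0.0032085 ]), 'finger_force': 0.0, 'finger_gap': 1.001890960062423}
scene {'fx': 439.7719536807564, 'fy': 439.7719536807564, 'cx': 309.29884176048125, 'cy': 199.30765452190835, 'k1': -0.059179917359257726, 'R': array([[ 0.7187531 ,  0.69518936, -0.01028251],
       [ 0.5372026 , -0.56467842, -0.62653943],
       [-0.44136986,  0.44480336, -0.7793219 ]]), 't': array([-0.40807048, -0.25106734,  1.70241867])}
side {'fx': 400.3173014664658, 'fy': 400.3173014664658, 'cx': 317.93276632040016, 'cy': 195.30864244030533, 'k1': 0.01774417853278676, 'R': array([[-7.70230682e-01, -6.37765380e-01, -1.31213550e-04],
       [-4.36094621e-01,  5.26822556e-01, -7.29574860e-01],
       [ 4.65366714e-01, -5.61883720e-01, -6.83900948e-01]]), 't': array([0.4099619 , 0.31148714, 0.93818923])}
wrist {'fx': 275.66402206044745, 'fy': 275.66402206044745, 'cx': 320.7246402320281, 'cy': 200.2308090420314, 'k1': -0.011836468630835572, 'mount': array([[ 1.26305777e-03, -9.63479374e-01, -2.67779574e-01,
         6.91778738e-02],
       [ 9.99999131e-01,  1.31810296e-03, -2.57986511e-05,
        -2.85920787e-04],
       [ 3.77817519e-04, -2.67779309e-01,  9.63480202e-01,
        -1.68529415e-01],
       [ 0.00000000e+00,  0.00000000e+00,  0.00000000e+00,
         1.00000000e+00]])}
```

View pics/scene0.png

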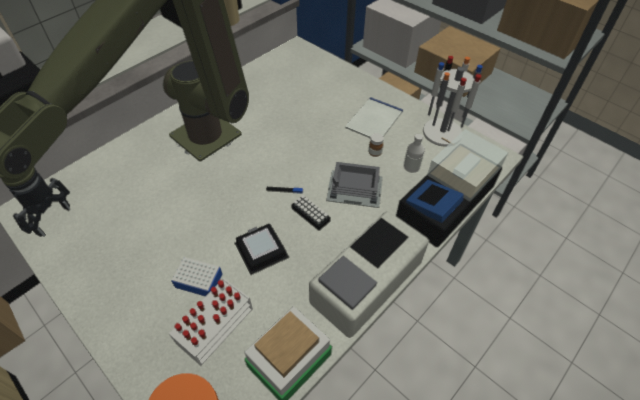

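View pics/side0.png

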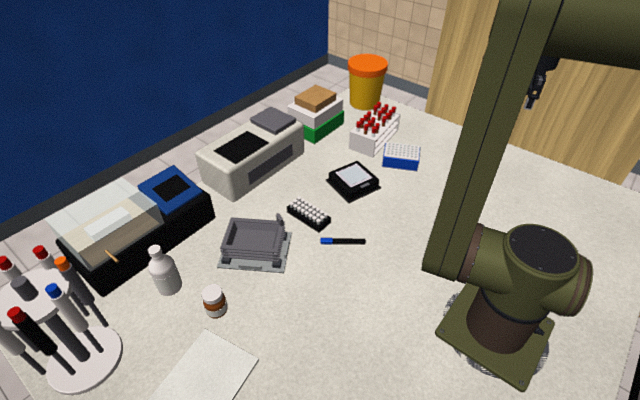

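The scene view shows the dock and stack near (355,183) and the reader near (262,246). In the side view they are near (255,243) and (353,180), with the tab near (281,222). I'll enlarge both.

```bash
cat > h.py <<'E'
import numpy as np, cv2
from cell import r
from scipy.spatial.transform import Rotation as Ro
def cam(n,s=None):
    c=r.calibration(n)
    if n=="wrist":
        T=np.eye(4);T[:3,:3]=Ro.from_rotvec(s["orientation"]).as_matrix();T[:3,3]=s["eef_pos"]
        M=np.linalg.inv(T@c["mount"]);c["R"],c["t"]=M[:3,:3],M[:3,3]
    return c
def K(c): return np.array([[c["fx"],0,c["cx"]],[0,c["fy"],c["cy"]],[0,0,1]]),np.array([c["k1"],0,0,0,0.])
def proj(c,X): return cv2.projectPoints(np.float64(X).reshape(-1,3),cv2.Rodrigues(c["R"])[0],c["t"],*K(c))[0][:,0]
def norm(c,uv): return cv2.undistortPoints(np.float64(uv).reshape(-1,1,2),*K(c))[:,0]
def onz(c,uv,z):
    d=np.c_[norm(c,uv),np.ones(len(np.reshape(uv,(-1,2))))]@c["R"]; o=-c["R"].T@c["t"]
    return o+d*((z-o[2])/d[:,2])[:,None]
def tri(ca,a,cb,b):
    P=lambda c:np.c_[c["R"],c["t"]]
    X=cv2.triangulatePoints(P(ca),P(cb),norm(ca,a).T,norm(cb,b).T);return (X[:3]/X[3]).T
E
python3 - <<'E'
import cv2,numpy as np
a=cv2.imread("pics/scene0.png");b=cv2.imread("pics/side0.png")
f=lambda i,x,y,w,h,k:cv2.resize(i[y:y+h,x:x+w],None,fx=k,fy=k,interpolation=cv2.INTER_CUBIC)
t=np.hstack([f(a,320,155,66,58,6),f(b,213,208,66+18,58,6)[:,:400]])
u=np.hstack([f(a,230,220,66,41+12,4.7)[:249],f(b,322,155,66,53,4.7)[:249]])
b2=np.zeros((600,800,3),np.uint8);b2[:t.shape[0],:min(800,t.shape[1])]=t[:,:800];b2[350:350+249,:u.shape[1]]=u
cv2.imwrite("pics/c1.png",b2);print(t.shape,u.shape)
E
```

```text
(348, 796, 3) (249, 620, 3)
```

View pics/c1.png

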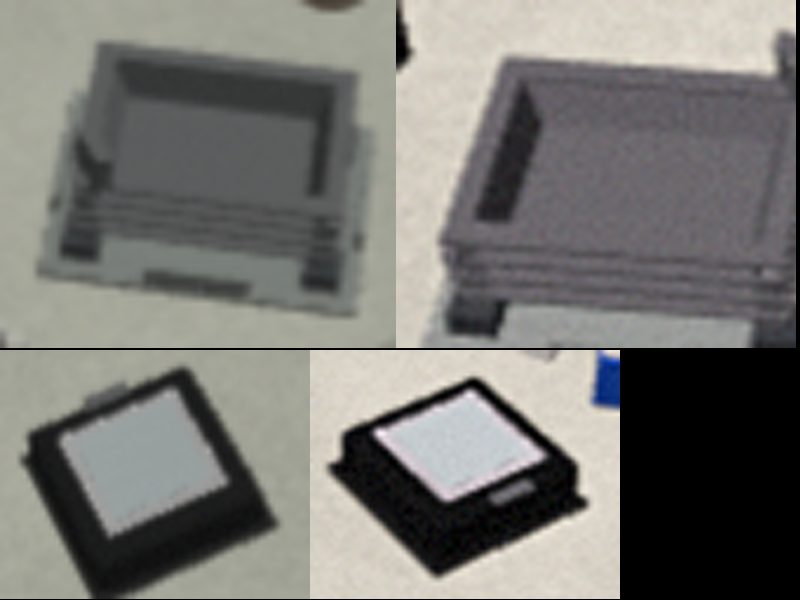

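The crops show the flange corners, with the tab at the scene's lower left (side's upper right), and the window's corners. Next I fit poses.

```bash
cat > fit.py <<'E'
from h import *
from scipy.optimize import least_squares
A,B=cam("scene"),cam("side")
px=lambda p,o,k,q=(0,0):(np.float64(p)-q+.5)/k-.5+o
w1=px([[60,435],[180,388],[228,487],[110,538]],(230,220),4.7,(0,350))
w2=px([[375,432],[475,390],[548,457],[443,503]],(322,155),4.7,(310,350))
W=tri(A,w1.mean(0),B,w2.mean(0))[0];print("window",W)
for c,w in((A,w1),(B,w2)):
    p=onz(c,w,.043);print(p.mean(0),np.linalg.norm(p-np.roll(p,1,0),axis=1).round(3),np.degrees(np.arctan2(*(p[1]-p[0])[1::-1])))
# tab corner is scene BL
s=px([[98,45],[355,73],[350,222]],(320,155),6)
d=px([[47,243],[104,60]],(213,208),6)
print("tri",tri(A,s[1:],B,d))
q=onz(A,s,.067);print(q,np.linalg.norm(np.diff(q,axis=0),axis=1))
E
python3 fit.py
```

```text
window [ 0.5528954  -0.20097905  0.04035457]
[ 0.55521152 -0.20037674  0.043     ] [0.087 0.085 0.085 0.082] 69.89150073926078
[ 0.55072469 -0.20058836  0.043     ] [0.084 0.085 0.085 0.087] -107.71717873445215
tri [[0.62890058 0.27739091 0.06552933]
 [0.69447098 0.1892214  0.06396915]]
[[0.50973554 0.19259926 0.067     ]
 [0.63007063 0.27684518 0.067     ]
 [0.69670911 0.18828386 0.067     ]] [0.14689421 0.11083227]
```

Call:
carry_out(
  translation=[
    [0.45,0.9,0.1],
    [0.45,0.9,0.1],
    [0.45,0.9,0.1],
    [0.45,0.9,0.1],
    [0.45,0.9,0.1],
    [0.45,0.9,0.1],
    [0.45,0.9,0.1],
    [0.45,0.9,0.1],
  ],
  delta_rot=[
    [0,0,-0.11],
    [0,0,-0.11],
    [0,0,-0.11],
    [0,0,-0.11],
    [0,0,-0.11],
    [0,0,-0.11],
    [0,0,-0.11],
    [0,0,-0.11],
  ],
  gripper=[1,1,1,1,1,1,1,1],
)

```text
time_s: 0.95
eef_pos: [0.2919, -0.4667, 0.2205]
orientation: [-3.123, -0.332, 0.0]
wrist_force: [-0.1, -0.2, 1.1]
finger_gap: 1.0
finger_force: 0.0
```

Call:
carry_out(
  translation=[
    [0.45,0.9,0],
    [0.45,0.9,0],
    [0.45,0.9,0],
    [0.45,0.9,0],
    [0.45,0.9,0],
    [0.45,0.9,0],
    [0.45,0.9,0],
    [0.45,0.9,0],
  ],
  delta_rot=[
    [0,0,-0.11],
    [0,0,-0.11],
    [0,0,-0.11],
    [0,0,-0.11],
    [0,0,-0.11],
    [0,0,-0.11],
    [0,0,-0.11],
    [0,0,-0.11],
  ],
  gripper=[1,1,1,1,1,1,1,1],
)

```text
time_s: 1.75
eef_pos: [0.3638, -0.3228, 0.2205]
orientation: [-3.139, -0.126, 0.001]
wrist_force: [0.7, -0.3, 1.0]
finger_gap: 1.002
finger_force: 0.0
```

Call:
carry_out(
  translation=[
    [0.45,0.9,0],
    [0.45,0.9,0],
    [0.45,0.9,0],
    [0.45,0.9,0],
    [0.45,0.9,0],
    [0.45,0.9,0],
    [0.45,0.9,0],
    [0.45,0.9,0],
  ],
  delta_rot=[
    [0,0,-0.11],
    [0,0,-0.11],
    [0,0,-0.11],
    [0,0,-0.11],
    [0,0,-0.11],
    [0,0,-0.11],
    [0,0,-0.11],
    [0,0,-0.11],
  ],
  gripper=[1,1,1,1,1,1,1,1],
)

```text
time_s: 2.55
eef_pos: [0.4358, -0.1789, 0.2205]
orientation: [-3.14, 0.081, 0.001]
wrist_force: [0.1, -0.3, -0.7]
finger_gap: 1.0
finger_force: 0.0
```

Call:
carry_out(
  translation=[
    [0.45,0.9,0],
    [0.45,0.9,0],
    [0.45,0.9,0],
    [0.45,0.9,0],
    [0.45,0.9,0],
    [0.45,0.9,0],
    [0.45,0.9,0],
    [0.45,0.9,0],
  ],
  delta_rot=[
    [0,0,-0.11],
    [0,0,-0.11],
    [0,0,-0.11],
    [0,0,-0.11],
    [0,0,-0.11],
    [0,0,-0.11],
    [0,0,-0.11],
    [0,0,-0.11],
  ],
  gripper=[1,1,1,1,1,1,1,1],
)

```text
time_s: 3.35
eef_pos: [0.5077, -0.0349, 0.2205]
orientation: [3.128, -0.288, -0.001]
wrist_force: [-0.0, 0.6, 0.1]
finger_gap: 0.999
finger_force: 0.0
```

Call:
carry_out(
  translation=[
    [0.45,0.9,0],
    [0.45,0.9,0],
    [0.45,0.9,0],
    [0.45,0.9,0],
    [0.45,0.9,0],
    [0.45,0.9,0],
    [0.3,0.6,0],
    [0,0,0],
  ],
  delta_rot=[
    [0,0,-0.11],
    [0,0,-0.11],
    [0,0,-0.11],
    [0,0,-0.11],
    [0,0,-0.11],
    [0,0,-0.11],
    [0,0,-0.11],
    [0,0,0],
  ],
  gripper=[1,1,1,1,1,1,1,1],
)

```text
time_s: 4.15
eef_pos: [0.5678, 0.0854, 0.2203]
orientation: [-3.107, 0.465, 0.001]
wrist_force: [-0.3, -0.3, 0.6]
finger_gap: 1.001
finger_force: 0.0
```

```bash
python3 - <<'E'
from h import *
import json
s=r.sense();im=r.snapshot("wrist")
json.dump({k:list(map(float,s[k])) for k in("eef_pos","orientation","joints")},open("s1.json","w"));print(open("s1.json").read())
im=cv2.cvtColor(im,cv2.COLOR_RGB2BGR);cv2.imwrite("pics/w1.png",im);cv2.imwrite("pics/w1b.png",cv2.resize(im,(800,500),interpolation=cv2.INTER_CUBIC))
A=cam("scene")
print("bottle,jar,tip,rack,micro,marker",onz(A,[[414,168],[376,154],[197,281],[210,325],[310,214],[284,190]],0.01).round(3))
E
```

```text
{"eef_pos": [0.5677681799595676, 0.08536201385133221, 0.22028240310707586], "orientation": [-3.107036151569602, 0.46458203685331495, 0.0013977481667607709], "joints": [0.05563438091084395, -0.05172451961207259, 1.8045943602370442, 0.00019795445432612912, 1.3895912143125664, 1.923247230504687]}
bottle,jar,tip,rack,micro,marker [[ 0.697  0.406  0.01 ]
 [ 0.554  0.367  0.01 ]
 [ 0.5   -0.408  0.01 ]
 [ 0.636 -0.466  0.01 ]
 [ 0.57   0.001  0.01 ]
 [ 0.434  0.014  0.01 ]]
```

View pics/w1b.png

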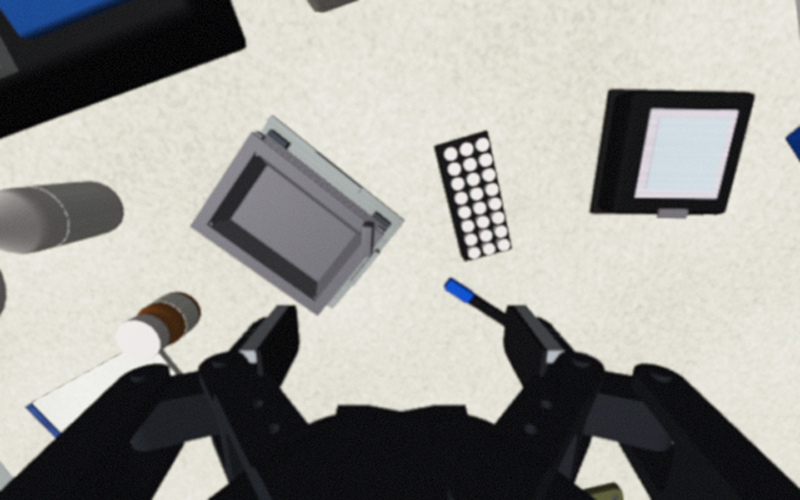

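The wrist view shows the tray around (295,220) with its tab at about (370,238), in enlarged pixels. I'll zoom in for its corners.

```bash
python3 - <<'E'
import cv2
i=cv2.imread("pics/w1.png")[85:260,145:330]
cv2.imwrite("pics/w1c.png",cv2.resize(i,None,fx=3.4,fy=3.4,interpolation=cv2.INTER_CUBIC))
E
```

```text
(no output)
```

View pics/w1c.png

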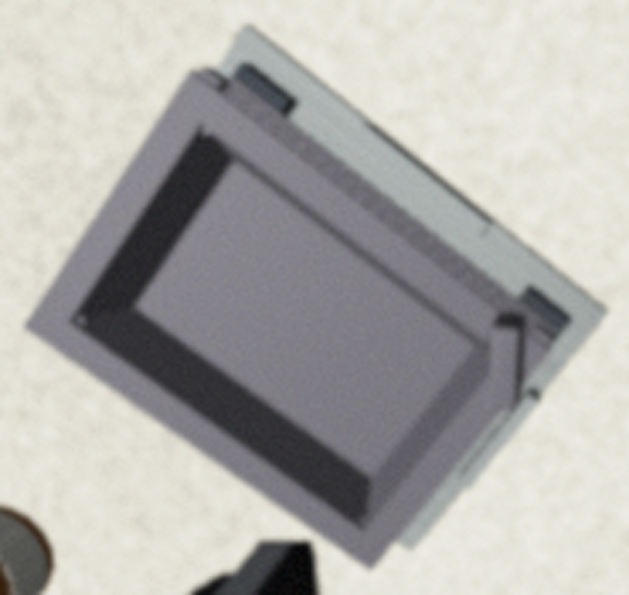

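The crop shows flange corners at (195,72), (30,325) and (372,565), and the tab at (510,355). I'll fit all three views together and overlay the tab model.

```bash
cat > fit2.py <<'E'
from fit import *
import json
C=cam("wrist",{k:np.array(v) for k,v in json.load(open("s1.json")).items()})
w=px([[195,72],[30,325],[372,565]],(145,85),3.4)
m={"BR":(.075,-.055,0),"TR":(.075,.055,0),"TL":(-.075,.055,0)}
L=[(A,s,["TL","TR","BR"],1),(B,d,["TR","BR"],1),(C,w,["BR","TR","TL"],1)]
def wp(p,X): 
    c,n=np.cos(p[3]),np.sin(p[3]);return np.float64(X)@np.array([[c,n,0],[-n,c,0],[0,0,1]])+p[:3]
f=lambda p,L=L:np.concatenate([((proj(c,wp(p,[m[k] for k in ks]))-o)*g).ravel() for c,o,ks,g in L])
for nm,LL in(("all",L),("fixed",L[:2]),("wrist",L[2:])):
    q=least_squares(f,[.6,.19,.067,.62],args=(LL,)); print(nm,q.x.round(4),np.degrees(q.x[3]),np.abs(q.fun).max().round(2))
    if nm=="all": p=q.x
print("tab",wp(p,[-.064,-.046,.013]))
W3=tri(A,w1.mean(0),C,np.float64([[650,108],[738,110],[720,200],[635,198]]).mean(0)*.8);print("window A-C",W3, onz(C,np.float64([[650,108],[738,110],[720,200],[635,198]]).mean(0)*.8,.043))
i=cv2.imread("pics/w1.png")
th=np.arctan2(.57,.82);u=np.array([np.cos(th),np.sin(th),0]);v=np.array([-u[1],u[0],0]);z=np.array([0,0,1.])
b=[np.array([-.064,-.046,.013])+a*.005*u+e*.014*v+h*.013*z for a in(-1,1) for e in(-1,1) for h in(-1,1)]
P=proj(C,wp(p,b+[(.075,-.055,0),(.075,.055,0),(-.075,.055,0),(-.075,-.055,0)]))
j=cv2.resize(i[85:260,145:330],None,fx=3.4,fy=3.4,interpolation=cv2.INTER_CUBIC);P=((P-(145,85)+.5)*3.4-.5).round().astype(int)
for a in range(8):
    for e in(1,2,4):
        if not a&e: cv2.line(j,P[a].tolist(),P[a|e].tolist(),(0,0,255),1)
cv2.polylines(j,[P[8:]],True,(0,255,0),1);cv2.imwrite("pics/ov.png",j)
E
python3 fit2.py
```

```text
window [ 0.5528954  -0.20097905  0.04035457]
[ 0.55521152 -0.20037674  0.043     ] [0.087 0.085 0.085 0.082] 69.89150073926078
[ 0.55072469 -0.20058836  0.043     ] [0.084 0.085 0.085 0.087] -107.71717873445215
tri [[0.62890058 0.27739091 0.06552933]
 [0.69447098 0.1892214  0.06396915]]
[[0.50973554 0.19259926 0.067     ]
 [0.63007063 0.27684518 0.067     ]
 [0.69670911 0.18828386 0.067     ]] [0.14689421 0.11083227]
all [0.599  0.1915 0.0631 0.5982] 34.27185725125587 1.27
fixed [0.6006 0.19   0.065  0.6196] 35.502025274115965 0.76
wrist [0.5987 0.193  0.0602 0.5963] 34.16615892849541 0.14
tab [0.57203379 0.11745616 0.07609908]
window A-C [[ 0.55422763 -0.20037212  0.0412879 ]] [[ 0.55403902 -0.19930421  0.043     ]]
```

View pics/ov.png

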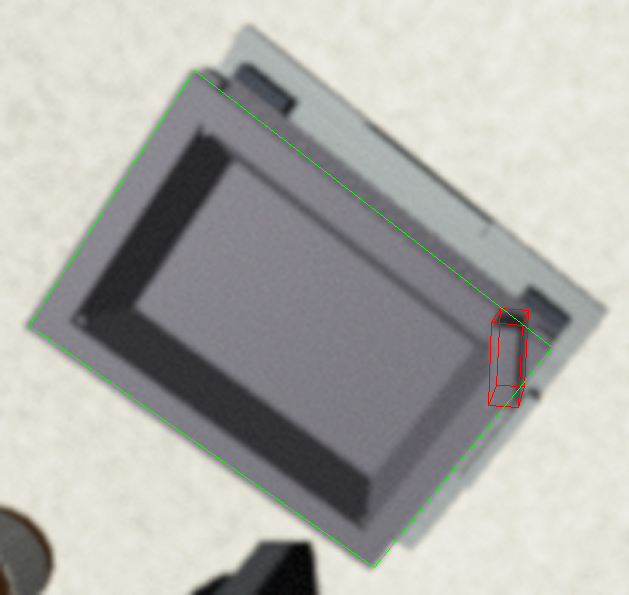

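Call:
carry_out(
  translation=[
    [0.13,0.78,-0.75],
    [0.13,0.78,-0.75],
    [0,0,-0.75],
    [0,0,-0.75],
    [0,0,-0.75],
    [0,0,-0.75],
    [0,0,-0.75],
    [0,0,-0.75],
  ],
  delta_rot=[
    [0,0,-0.22],
    [0,0,-0.22],
    [0,0,0],
    [0,0,0],
    [0,0,0],
    [0,0,0],
    [0,0,0],
    [0,0,0],
  ],
  gripper=[1,1,1,1,1,1,1,1],
)

```text
time_s: 5.0
eef_pos: [0.5728, 0.1151, 0.0996]
orientation: [3.089, -0.57, -0.0]
wrist_force: [-0.3, -0.9, 0.1]
finger_gap: 0.998
finger_force: 0.0
```

Call:
carry_out(
  translation=[
    [0,0,-0.4],
    [0,0,-0.4],
    [0,0,-0.3],
    [0,0,-0.2],
    [0,0,0],
    [0,0,0],
    [0,0,0],
    [0,0,0],
  ],
  delta_rot=[
    [0,0,0],
    [0,0,0],
    [0,0,0],
    [0,0,0],
    [0,0,0],
    [0,0,0],
    [0,0,0],
    [0,0,0],
  ],
  gripper=[1,1,1,1,1,0.6,0.6,0.6],
)

```text
time_s: 5.8
eef_pos: [0.5732, 0.1155, 0.0754]
orientation: [-3.089, 0.57, -0.001]
wrist_force: [-0.1, -0.6, -0.0]
finger_gap: 0.599
finger_force: 0.0
```

```bash
python3 - <<'E'
from h import *
s=r.sense();print(s["eef_pos"],s["orientation"],s["joints"])
im=cv2.cvtColor(r.snapshot("wrist"),cv2.COLOR_RGB2BGR);sc=cv2.cvtColor(r.snapshot("scene"),cv2.COLOR_RGB2BGR)
x=np.zeros((500,800,3),np.uint8);x[:400,:500]=im[:,70:570];x[:280,500:780]=cv2.resize(sc[145:215,320:390],None,fx=4,fy=4)
cv2.imwrite("pics/g1.png",x)
E
```

```text
[0.57324008 0.11550831 0.07536969] [-3.08930623e+00  5.69506474e-01 -1.48208317e-03] [ 1.07072889e-01  9.62975689e-02  1.90822900e+00 -5.27286022e-05
  1.13609580e+00  2.04249334e+00]
```

View pics/g1.png

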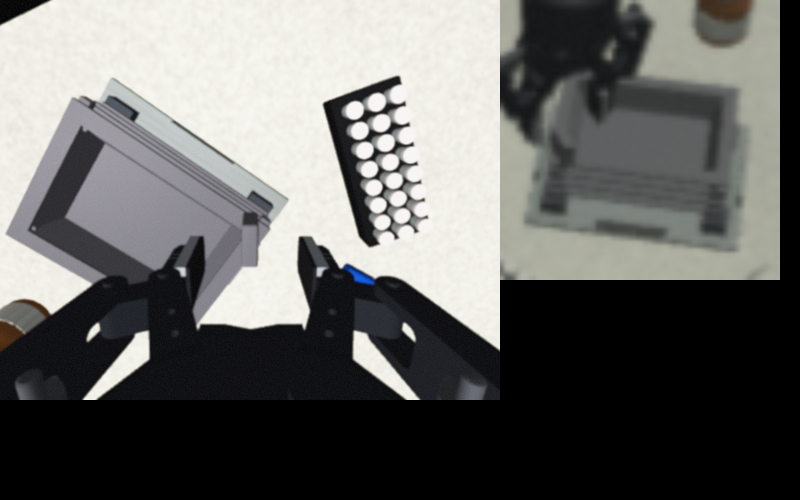

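The fingers straddle the tab: pads at x≈190 and 310, tab at x≈250, rows 212–265. That is centred, so I'll go down 2.5 mm and close.

Call:
carry_out(
  translation=[
    [0,0,-0.13],
    [0,0,0],
    [0,0,0],
    [0,0,0],
    [0,0,0],
    [0,0,0],
    [0,0,0],
    [0,0,0],
  ],
  delta_rot=[
    [0,0,0],
    [0,0,0],
    [0,0,0],
    [0,0,0],
    [0,0,0],
    [0,0,0],
    [0,0,0],
    [0,0,0],
  ],
  gripper=[0.5,0.3,0,0,0,0,0,0],
)

```text
time_s: 6.7
eef_pos: [0.5729, 0.1154, 0.0722]
orientation: [-3.089, 0.57, 0.0]
wrist_force: [-0.4, 0.8, -0.4]
finger_gap: 0.004
finger_force: 0.0
```

```bash
python3 - <<'E'
import numpy as np
from h import *
s=r.sense();print(s["eef_pos"],s["wrist_force"],s["moment"],s["finger_gap"],s["finger_force"])
y=Ro.from_rotvec(s["orientation"]).as_matrix()[:,1];d=-y;print("d",d)
# arc of TCP about pivot, model
yaw=np.radians(34.5);tab=np.array([.573,.1165])
Rz=Ro.from_euler("z",yaw).as_matrix()
piv=np.r_[tab,.080]+Rz@np.array([.1365,.0966,-.025])
a=np.array([-d[1],d[0],0]);a/=np.linalg.norm(a);print("axis",a,"piv",piv)
p0=s["eef_pos"];prev=p0
for k in range(1,9):
    q=piv+Ro.from_rotvec(a*.03*k).apply(p0-piv);print(((q-prev)/.02).round(3),(a*.03/.15).round(3));prev=q
E
```

```text
[0.57286951 0.11544974 0.07223735] [-0.43238155  0.8147178  -0.36788378] [ 0.04431674  0.03107002 -0.00451642] 0.0037804044497356036 0.0
d [ 3.56703318e-01  9.34217717e-01 -4.01485381e-06]
axis [-0.93421772  0.35670332  0.        ] piv [0.63077838 0.27342504 0.055     ]
[0.011 0.028 0.252] [-0.187  0.071  0.   ]
[0.013 0.035 0.251] [-0.187  0.071  0.   ]
[0.016 0.042 0.25 ] [-0.187  0.071  0.   ]
[0.019 0.049 0.248] [-0.187  0.071  0.   ]
[0.021 0.056 0.247] [-0.187  0.071  0.   ]
[0.024 0.063 0.245] [-0.187  0.071  0.   ]
[0.026 0.069 0.243] [-0.187  0.071  0.   ]
[0.029 0.076 0.24 ] [-0.187  0.071  0.   ]
```

The fingers closed fully with nothing between them, so the tab was missed. I'll look.

```bash
python3 - <<'E'
from h import *
s=r.sense()
im=cv2.cvtColor(r.snapshot("wrist"),cv2.COLOR_RGB2BGR);sc=cv2.cvtColor(r.snapshot("scene"),cv2.COLOR_RGB2BGR);sd=cv2.cvtColor(r.snapshot("side"),cv2.COLOR_RGB2BGR)
for n,i in(("w",im),("sc",sc),("sd",sd)): cv2.imwrite(f"pics/m_{n}.png",i)
z=lambda i,x,y,w,h,k:cv2.resize(i[y:y+h,x:x+w],None,fx=k,fy=k,interpolation=cv2.INTER_CUBIC)
x=np.zeros((600,800,3),np.uint8);x[:300,:800]=0
x[:320,:400]=z(im,240,130,200,160,2)
x[:320,400:]=z(sc,320,140,80,64,5)
x[320:600,:400]=z(sd,220,200,100,70,4)
cv2.imwrite("pics/m.png",x)
E
```

```text
(no output)
```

View pics/m.png

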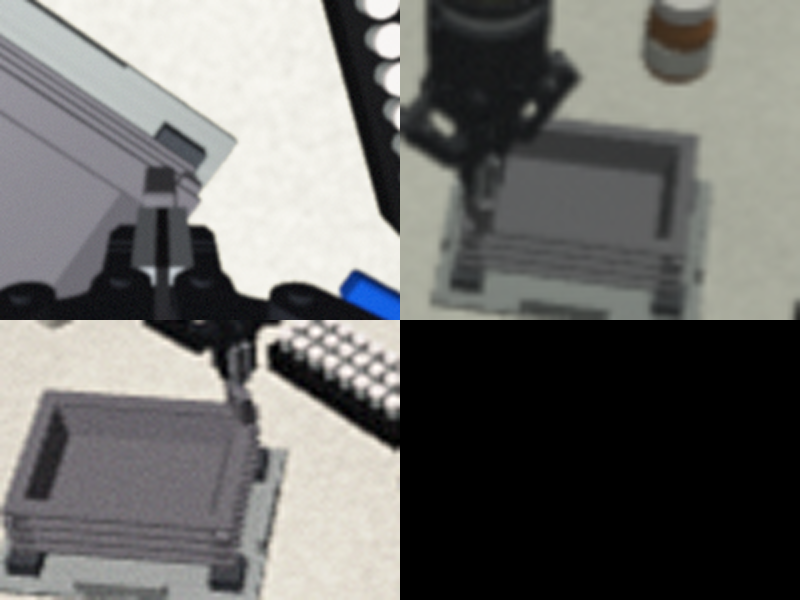

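```bash
cat > ov.py <<'E'
from h import *
s=r.sense();T=Ro.from_rotvec(s["orientation"]).as_matrix();p0=s["eef_pos"]
Rz=Ro.from_euler("z",np.radians(34.5)).as_matrix();tab=np.array([.573,.1165,.080])
th=np.arctan2(.57,.82);u=np.array([np.cos(th),np.sin(th),0]);v=np.array([-u[1],u[0],0]);z=np.array([0,0,1.])
b=[tab+Rz@(a*.005*u+e*.014*v+h*.013*z) for a in(-1,1) for e in(-1,1) for h in(-1,1)]
# finger tips box: x +-11, shut, z from 0 to -38 behind
fb=[p0+T@np.array([e*.011,a*.001,h]) for a in(-1,1) for e in(-1,1) for h in(0,-.038)]
print("tab in tool",(T.T@(tab-p0)).round(4))
def panel(n,f,x,y,w,h,k):
    i=cv2.imread(f)[y:y+h,x:x+w];i=cv2.resize(i,None,fx=k,fy=k,interpolation=cv2.INTER_CUBIC);j=i.copy();c=cam(n,s)
    for bb,col in((b,(0,0,255)),(fb,(0,255,0))):
        P=((proj(c,bb)-(x,y)+.5)*k-.5).round().astype(int)
        for a in range(8):
            for e in(1,2,4):
                if not a&e: cv2.line(j,P[a].tolist(),P[a|e].tolist(),col,1)
    return np.hstack([i,j])
X=np.vstack([panel("wrist","pics/m_w.png",285,180,80,60,5)[:300],panel("side","pics/m_sd.png",257,195,50,38,8)[:300]])
cv2.imwrite("pics/ov2.png",X);print(X.shape)
E
python3 ov.py
```

```text
tab in tool [-0.0003 -0.001  -0.0078]
(600, 800, 3)
```

View pics/ov2.png

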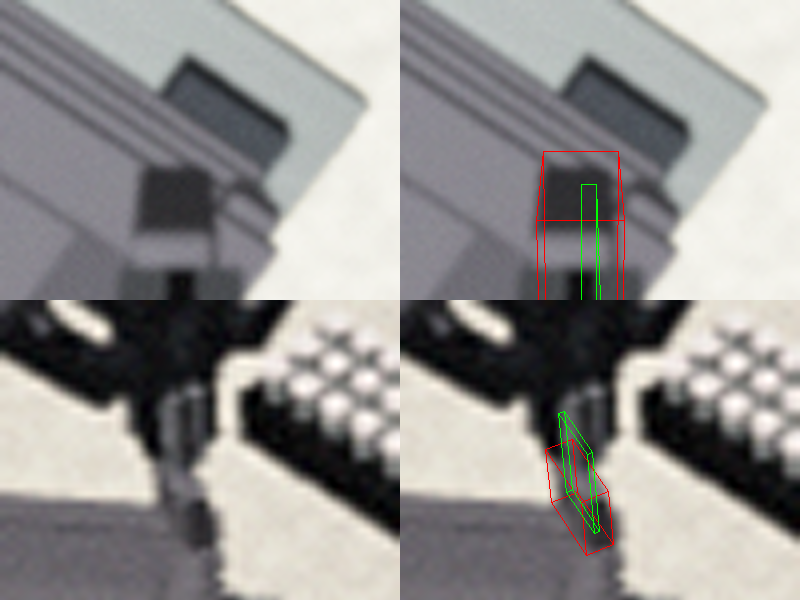

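Both views agree. The closed tips sit about 20 mm behind the reported TCP, just above the tab's top, where the wrist image shows the pads at row ≈233 covering the tab's top face. I'll check r.grip_depth, then open, go lower and close again.

```bash
python3 -c "
from cell import r
print(r.grip_depth,[a for a in dir(r) if a[0]!='_'])"
```

```text
0.0187 ['Unreachable', 'calibration', 'grip_depth', 'job_done', 'sense', 'snapshot']
```

Call:
carry_out(
  translation=[
    [0,0,0],
    [0,0,0],
    [0,0,0],
    [0,0,0],
    [0,0,-0.25],
    [0,0,-0.25],
    [0,0,-0.2],
    [0,0,0],
  ],
  delta_rot=[
    [0,0,0],
    [0,0,0],
    [0,0,0],
    [0,0,0],
    [0,0,0],
    [0,0,0],
    [0,0,0],
    [0,0,0],
  ],
  gripper=[0.45,0.45,0.45,0.45,0.45,0.45,0.45,0.45],
)

```text
time_s: 7.65
eef_pos: [0.572, 0.1154, 0.0569]
orientation: [3.089, -0.57, -0.003]
wrist_force: [0.0, 0.2, -0.6]
finger_gap: 0.45
finger_force: 0.0
```

Call:
carry_out(
  translation=[
    [0,0,0],
    [0,0,0],
    [0,0,0],
    [0,0,0],
    [0,0,0],
    [0,0,0],
    [0,0,0],
    [0,0,0],
  ],
  delta_rot=[
    [0,0,0],
    [0,0,0],
    [0,0,0],
    [0,0,0],
    [0,0,0],
    [0,0,0],
    [0,0,0],
    [0,0,0],
  ],
  gripper=[0.3,0.2,0,0,0,0,0,0],
)

```text
time_s: 8.45
eef_pos: [0.5732, 0.1155, 0.0587]
orientation: [-3.089, 0.57, -0.001]
wrist_force: [-0.2, 0.9, 2.6]
finger_gap: 0.093
finger_force: 59.1
```

```bash
python3 - <<'E'
from h import *
s=r.sense();print(s["eef_pos"],s["orientation"],s["wrist_force"],s["moment"],s["finger_gap"],s["finger_force"])
for n in("wrist","side"): cv2.imwrite(f"pics/n_{n}.png",cv2.cvtColor(r.snapshot(n),cv2.COLOR_RGB2BGR))
E
```

```text
[0.57324523 0.11547194 0.05865894] [-3.08923889e+00  5.69773216e-01 -1.24581395e-03] [-0.20397221  0.93435152  2.60750961] [ 0.01472983 -0.02710518 -0.03494374] 0.09342028883348495 59.10369694232941
```

The tab is gripped: 59 N, gap 0.093. Now I peel in an arc about the far foot.

Call:
carry_out(
  translation=[
    [0.003,0.007,0.23],
    [0.005,0.014,0.23],
    [0.008,0.02,0.23],
    [0.01,0.025,0.23],
    [0.012,0.031,0.23],
    [0.014,0.037,0.23],
    [0.017,0.044,0.225],
    [0.019,0.05,0.225],
  ],
  delta_rot=[
    [-0.171,0.065,0],
    [-0.171,0.065,0],
    [-0.171,0.065,0],
    [-0.171,0.065,0],
    [-0.171,0.065,0],
    [-0.171,0.065,0],
    [-0.171,0.065,0],
    [-0.171,0.065,0],
  ],
  gripper=[0,0,0,0,0,0,0,0],
)

```text
time_s: 9.35
eef_pos: [0.5747, 0.1202, 0.0953]
orientation: [2.874, -0.53, -0.058]
wrist_force: [-0.0, -0.4, -0.0]
finger_gap: 0.093
finger_force: 58.8
```

```bash
python3 - <<'E'
from h import *
s=r.sense();print(s["eef_pos"],s["orientation"],s["wrist_force"],s["moment"],s["finger_gap"],s["finger_force"])
f=lambda i,x,y,w,h,k:cv2.resize(i[y:y+h,x:x+w],None,fx=k,fy=k,interpolation=cv2.INTER_CUBIC)
w,a,b=[cv2.cvtColor(r.snapshot(n),cv2.COLOR_RGB2BGR) for n in("wrist","scene","side")]
x=np.zeros((600,800,3),np.uint8);x[:300,:400]=f(a,310,135,100,75,4);x[:300,400:]=f(b,205,190,100,75,4);x[300:550,:400]=cv2.resize(w,(400,250))
cv2.imwrite("pics/peel.png",x)
E
```

```text
[0.5747145  0.12015407 0.09533389] [ 2.87436037 -0.52979346 -0.05824552] [-0.00465422 -0.38750117 -0.03906007] [-0.03479727  0.01468948 -0.00301327] 0.09274714324757896 58.80605757236481
```

View pics/peel.png

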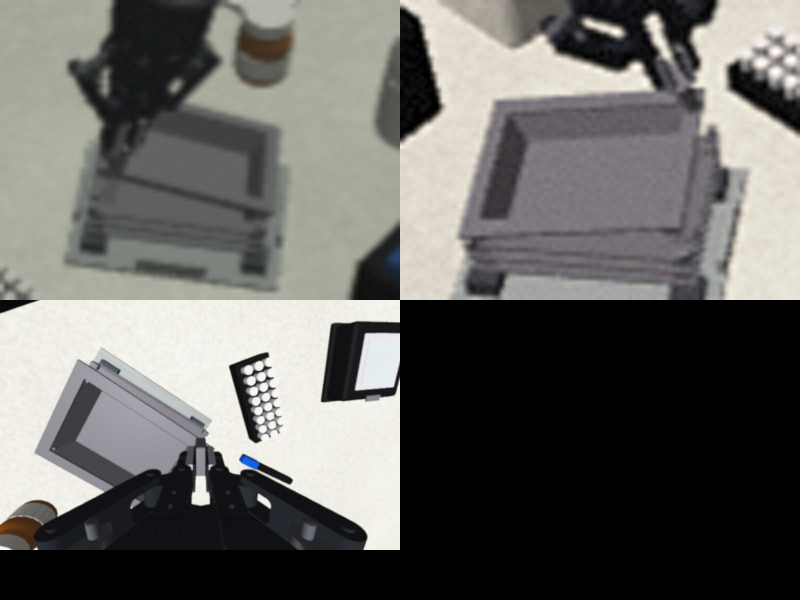

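The scene and side views show the tab corner raised, the far corner still resting, and the stack in the dock. Now I lift the tray off, keeping the tilt.

Call:
carry_out(
  translation=[
    [0,0,0.15],
    [0,0,0.15],
    [0,0,0.2],
    [0,0,0.25],
    [0,0,0.5],
    [0,0,0.7],
    [0,0,0.7],
    [0,0,0.7],
  ],
  delta_rot=[
    [0,0,0],
    [0,0,0],
    [0,0,0],
    [0,0,0],
    [0,0,0],
    [0,0,0],
    [0,0,0],
    [0,0,0],
  ],
  gripper=[0,0,0,0,0,0,0,0],
)

```text
time_s: 10.3
eef_pos: [0.5751, 0.1201, 0.1639]
orientation: [2.877, -0.531, -0.056]
wrist_force: [0.1, -0.4, -1.6]
finger_gap: 0.089
finger_force: 58.9
```

Call:
carry_out(
  translation=[
    [0,0,0.5],
    [0,0,0.5],
    [0,0,0.3],
    [0,0,0.2],
    [0,0,0],
    [0,0,0],
    [0,0,0],
    [0,0,0],
  ],
  delta_rot=[
    [0.171,-0.065,0],
    [0.171,-0.065,0],
    [0.171,-0.065,0],
    [0.171,-0.065,0],
    [0.171,-0.065,0],
    [0.171,-0.065,0],
    [0.171,-0.065,0],
    [0.171,-0.065,0],
  ],
  gripper=[0,0,0,0,0,0,0,0],
)

```text
time_s: 11.1
eef_pos: [0.5743, 0.1199, 0.1912]
orientation: [-3.088, 0.569, 0.001]
wrist_force: [0.5, -1.0, -1.6]
finger_gap: 0.09
finger_force: 58.9
```

```bash
cat > chk.py <<'E'
from h import *
import sys
s=r.sense();print(s["eef_pos"],s["orientation"],s["wrist_force"],s["moment"],s["finger_gap"],s["finger_force"])
T=Ro.from_rotvec(s["orientation"]).as_matrix()
T0=Ro.from_rotvec([-3.08924,.56977,-.00125]).as_matrix();p0=np.array([.5732,.1155,.0587])
# nominal tray pose from rigid grasp
R0=Ro.from_euler("z",np.radians(34.5)).as_matrix();c0=np.array([.5996,.1912,.042])
D=T@T0.T; c=s["eef_pos"]+D@(c0-p0);Rt=D@R0;print("nominal tray",c,"tilt",np.arccos(Rt[2,2]))
import json;json.dump({k:list(map(float,s[k])) for k in("eef_pos","orientation")},open("s2.json","w"))
for n in("wrist","scene","side"): cv2.imwrite(f"pics/k_{n}.png",cv2.cvtColor(r.snapshot(n),cv2.COLOR_RGB2BGR))
E
python3 chk.py
```

```text
[0.57430251 0.1198971  0.19119379] [-3.08765156e+00  5.69497916e-01  8.86880112e-04] [ 0.52511496 -0.98142356 -1.58975597] [-0.16507622  0.03867172  0.04359701] 0.09038761469312949 58.86556684970856
nominal tray [0.60068603 0.19562727 0.17460487] tilt 0.002109236110265771
```

Call:
carry_out(
  translation=[
    [-0.04,-0.3,0],
    [-0.07,-0.6,0],
    [-0.1,-0.85,0],
    [-0.1,-0.85,0],
    [-0.1,-0.85,0],
    [-0.1,-0.85,0],
    [-0.1,-0.85,0],
    [-0.1,-0.85,0],
  ],
  delta_rot=[
    [0,0,0],
    [0,0,0],
    [0,0,0],
    [0,0,0],
    [0,0,0],
    [0,0,0],
    [0,0,0],
    [0,0,0],
  ],
  gripper=[0,0,0,0,0,0,0,0],
)

```text
time_s: 12.05
eef_pos: [0.5601, -0.002, 0.1919]
orientation: [3.089, -0.571, 0.0]
wrist_force: [-0.6, 0.6, -1.2]
finger_gap: 0.096
finger_force: 58.9
```

Call:
carry_out(
  translation=[
    [-0.11,-0.9,0],
    [-0.11,-0.9,0],
    [-0.11,-0.9,0],
    [-0.11,-0.9,0],
    [-0.11,-0.9,0],
    [-0.11,-0.9,0],
    [-0.11,-0.9,0],
    [-0.11,-0.9,0],
  ],
  delta_rot=[
    [0,0,0],
    [0,0,0],
    [0,0,0],
    [0,0,0],
    [0,0,0],
    [0,0,0],
    [0,0,0],
    [0,0,0],
  ],
  gripper=[0,0,0,0,0,0,0,0],
)

```text
time_s: 12.85
eef_pos: [0.5422, -0.1459, 0.1919]
orientation: [3.089, -0.571, 0.0]
wrist_force: [0.5, -0.0, -1.7]
finger_gap: 0.09
finger_force: 58.9
```

Call:
carry_out(
  translation=[
    [-0.11,-0.9,0],
    [-0.11,-0.9,0],
    [-0.11,-0.9,0],
    [-0.11,-0.9,0],
    [-0.11,-0.9,0],
    [-0.1,-0.9,0],
    [-0.08,-0.7,0],
    [-0.06,-0.5,0],
  ],
  delta_rot=[
    [0,0,0],
    [0,0,0],
    [0,0,0],
    [0,0,0],
    [0,0,0],
    [0,0,0],
    [0,0,0],
    [0,0,0],
  ],
  gripper=[0,0,0,0,0,0,0,0],
)

```text
time_s: 13.65
eef_pos: [0.5268, -0.2774, 0.1918]
orientation: [-3.089, 0.571, 0.0]
wrist_force: [-0.4, 0.2, -1.4]
finger_gap: 0.092
finger_force: 58.9
```

Call:
carry_out(
  translation=[
    [0,0,-0.1],
    [0,0,-0.3],
    [0,0,-0.45],
    [0,0,-0.45],
    [0,0,-0.45],
    [0,0,-0.4],
    [0,0,-0.25],
    [0,0,-0.1],
  ],
  delta_rot=[
    [0,0,0],
    [0,0,0],
    [0,0,0],
    [0,0,0],
    [0,0,0],
    [0,0,0],
    [0,0,0],
    [0,0,0],
  ],
  gripper=[0,0,0,0,0,0,0,0],
)

```text
time_s: 14.45
eef_pos: [0.5267, -0.2756, 0.1408]
orientation: [-3.089, 0.569, 0.002]
wrist_force: [-0.5, -0.2, -0.5]
finger_gap: 0.092
finger_force: 58.9
```

```bash
cat >> chk.py <<'E'
# verify with contour of the tray against nominal flange in each view: rectify the flange plane and refine by ECC vs. the view before transport is avoided; report edge strength instead
m=[(.075,-.055,.025),(.075,.055,.025),(-.075,.055,.025),(-.075,-.055,.025)]
y=T[:,1].copy();x=np.cross([0,0,1],y)
def score(rx,ry,dz,n):
    im=cv2.GaussianBlur(cv2.cvtColor(cv2.imread(f"pics/k_{n}.png"),cv2.COLOR_BGR2GRAY),(0,0),1).astype(np.float32)
    g=cv2.magnitude(cv2.Sobel(im,5,1,0),cv2.Sobel(im,5,0,1))
    tabw=c+Rt@np.array([-.064,-.046,.038]);Q=Ro.from_rotvec(rx*x+ry*y).as_matrix()
    P=np.array([tabw+Q@(c+Rt@np.array(k)-tabw)+[0,0,dz] for k in m])
    L=np.concatenate([P[i]+np.linspace(.1,.9,40)[:,None]*(P[(i+1)%4]-P[i]) for i in range(3)])
    uv=proj(cam(n,s),L).astype(np.float32);return cv2.remap(g,uv[:,:1],uv[:,1:],1).mean()
A=np.arange(-.24,.25,.03)
for n in("scene","side","wrist"):
    S=np.array([[score(a,b,0,n) for b in A] for a in A]);i=np.unravel_index(S.argmax(),S.shape)
    print(n,"best pitch,roll",A[i[0]].round(2),A[i[1]].round(2),S.max().round(1),"at 0:",score(0,0,0,n))
S=sum(np.array([[score(a,b,0,n) for b in A] for a in A])/k for n,k in(("scene",1),("side",1),("wrist",1)));i=np.unravel_index(S.argmax(),S.shape);print("joint",A[i[0]],A[i[1]])
E
python3 chk.py
```

```text
[ 0.52670529 -0.27563075  0.14079998] [-3.08904486e+00  5.69369812e-01  1.89826168e-03] [-0.50812698 -0.17828355 -0.54357943] [-0.04167599 -0.01709316  0.02324118] 0.09155028223655379 58.8580584526062
nominal tray [ 0.55305588 -0.19991431  0.12409643] tilt 0.002021794138959055
scene best pitch,roll -0.09 -0.18 126.6 at 0: 122.08332
side best pitch,roll -0.06 0.03 264.8 at 0: 184.19261
wrist best pitch,roll 0.0 -0.06 99.4 at 0: 70.09053
joint -0.12 -0.09
```

Call:
carry_out(
  translation=[
    [0,0,0],
    [0,0,0],
    [0,0,0],
    [0,0,0],
    [0,0,0],
    [0,0,0],
    [0,0,0],
    [0,0,0],
  ],
  delta_rot=[
    [0,0,0],
    [0,0,0],
    [0,0,0],
    [0,0,0],
    [0,0,0],
    [0,0,0],
    [0,0,0],
    [0,0,0],
  ],
  gripper=[0,0,0,0,0,0,0,0],
)

```text
time_s: 15.4
eef_pos: [0.527, -0.276, 0.1418]
orientation: [-3.089, 0.57, 0.0]
wrist_force: [-0.0, -0.7, -1.4]
finger_gap: 0.091
finger_force: 58.9
```

```bash
sed '/^A=np.arange/,$d' chk.py > chk2.py; cat >> chk2.py <<'E'
from scipy.optimize import differential_evolution
G={}
for n in("scene","side","wrist"):
    im=cv2.GaussianBlur(cv2.cvtColor(cv2.imread(f"pics/k_{n}.png"),cv2.COLOR_BGR2GRAY),(0,0),1).astype(np.float32)
    g=np.minimum(cv2.magnitude(cv2.Sobel(im,5,1,0),cv2.Sobel(im,5,0,1)),150);G[n]=(g/g.std(),cam(n,s))
tl=np.array([-.064,-.046,.038]);tabw=c+Rt@tl
# outer flange edge plus well edge (126x86)
def edges(k): return np.array([(k*.075 if k==1 else .063,)]) 
loops=[np.array([(a*sx,b*sy,.025) for a,b in((1,-1),(1,1),(-1,1),(-1,-1))]) for sx,sy in((.075,.055),(.063,.043))]
L=np.concatenate([l[i]+np.linspace(.05,.95,50)[:,None]*(l[(i+1)%4]-l[i]) for l in loops for i in range(3)])
def cost(p,ns):
    Q=Ro.from_rotvec(p[0]*x+p[1]*y+[0,0,p[2]]).as_matrix()
    X=tabw+p[3:6]+(Rt@(L-tl).T).T@Q.T;t=0
    for n in ns:
        g,cc=G[n];uv=proj(cc,X).astype(np.float32);t-=cv2.remap(g,uv[:,:1],uv[:,1:],1).mean()
    return t
b=[(-.25,.25)]*2+[(-.06,.06)]+[(-.008,.008)]*3
for ns in(("side","wrist"),("scene","side"),("scene","side","wrist")):
    q=differential_evolution(cost,b,args=(ns,),seed=1,maxiter=60,popsize=12)
    Q=Ro.from_rotvec(q.x[0]*x+q.x[1]*y+[0,0,q.x[2]]).as_matrix()
    print(ns,q.x.round(3),round(q.fun,2),round(cost(np.zeros(6),ns),2),"centre",(tabw+q.x[3:]+Q@Rt@(-tl)).round(3))
E
python3 chk2.py
```

```text
[ 0.52703106 -0.27598393  0.14181005] [-3.08947422e+00  5.69707358e-01  9.65222191e-06] [-0.0490671  -0.72250751 -1.3819989 ] [-0.06879426  0.05188593 -0.02757718] 0.09086979942945135 58.858367800712585
nominal tray [ 0.5534122  -0.20028334  0.12508292] tilt 0.0008312728493525659
('side', 'wrist') [ 0.     0.057 -0.038 -0.007  0.004 -0.004] -5.14 -3.41 centre [ 0.551 -0.198  0.121]
('scene', 'side') [-0.025 -0.008 -0.02  -0.006  0.007 -0.005] -5.08 -4.49 centre [ 0.548 -0.194  0.118]
('scene', 'side', 'wrist') [-0.007  0.026 -0.021 -0.004  0.004 -0.003] -7.3 -5.59 centre [ 0.552 -0.198  0.122]
```

The joint fit puts the tray about level (under 0.06 rad), within about 5 mm of the window's centre and about 79 mm above it, with the grip steady. Handing in.

```bash
python3 -c "
from cell import r
print(r.job_done())"
```

```text
the job is handed in; nothing more can be done
None
```

I peeled the top tray off by its tab and handed the job in with it held over the reader window: by my image fit it is level within about 0.06 rad, within about 5 mm of centre and about 8 cm above it. No verdict came back, and I did not re-measure the lower trays after the lift (mid-peel they were still in the dock).

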